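Index the parts carousel and lock it with the drop pawl

ROBOT

A 6-joint arm with a two-finger parallel gripper is mounted at the origin on the work surface. World frame = base frame: x ahead of the robot, y to its left, z up, the work surface at z = 0. Lengths are in mm, angles in rad, forces in N, time in s.
With the tool pointing down it reaches from about 350 to 975 mm from the base axis. Payload 7.1 kg.
Tool frame: the origin (TCP) lies midway between the tips of the shut fingers; the grasp point (between the pads) lies 19 mm behind it (ctrl.hold_point_z is the distance from the TCP to the grasp point, in mm); x points along the fingers, y is the direction in which the jaws open and shut, and the axes are right-handed (so a half turn about x gives the same grasp; the last joint's range is limited). The gripper opens to 88 mm and grips with 3 to 60 N. Pads are 20 mm wide; open, the fingers measure 115 mm over their backs; the gripper's body (75 mm by 178 mm) begins 61 mm behind the grasp point.
Start: joints at [1.214, 0.423, 1.63, -0, 1.089, -0.019], TCP at [207.101, 589.673, 222.675] pointing down, gripper open.
Joint ranges: [-3, 3], [-0.9, 2.11], [0.09, 2.58], [-1.31, 4.45], [0.11, 2.69], [-2.54, 2.54]. Speed limits (rad/s): [2.39, 2.39, 3.01, 3.14, 3.14, 3.14].

INTERFACE

Orientations are given as a rotation vector (axis times angle).
In Python, from workcell import ctrl, get_image, calibration gives the robot as it stands.
- The arm moves only by the tool move_arm, never from a script. Its argument "rows" is a list of rows, each a list of 5 numbers: the shift along the world's x, y, z in mm, then the turn about the world's z in rad, then the closure, from -1 (fully open) to 1 (shut). In form: [[tx, ty, tz, roll, jaw], ...]. A call has 1 to 12 rows; each row is the pose to reach, as a shift and turn from the pose measured when the call began; what a row does not reach only later rows make up. A row lasts 1/8 s, in which the tool goes at most 62.5 mm and 10.7 degrees, less where a joint would pass 70% of its speed; a pose out of reach is approached as far as the arm can. A call with a gripper value outside its range is refused whole. The fingers move at their own pace and stop on an object; the grip force is fixed at half the most. Time passes only in rows, so rows that repeat a pose let the fingers close. It gives the time, the measured TCP pose, the force and the opening at its end, in the units of the state.
- ctrl.get_obs(): the state, without advancing time (a new reading comes with each control period).
- get_image(name): name is "side" or "top"; returns the picture (400x640x3 uint8, blue, green, red); there is no depth.
- calibration(name): a dict with "fx", "fy", "cx", "cy" (pixels), "D" ([k1, k2, p1, p2, k3] as OpenCV has them; the pictures are not rectified), "view" (4x4, takes a point from world to camera coordinates). Camera axes: x right, y up, looking along -z (the intrinsics and any distortion apply to the point x, -y, -z); pixel columns grow to the right and rows downward; lengths in mm; the calibration is good to about 2 mm. A picture is of the moment at which its call begins. calibration takes no time and is no camera call.
- ctrl.close_job(): hands the job in, once; it reports no verdict.
The state is a dict: "t": time; "qpos": joint angles; "qvel": joint speeds; "joint_torque": joint torques, N m; "ee_pos": TCP position; "orientation": TCP orientation; "ft_force": force on the tool from outside, world axes, zero at the start; "moment": the same for the moment, N m; "width": finger opening in mm.
Only numpy, scipy, OpenCV 4.12 (cv2) and the standard library are available. Lean on these libraries where they do the work, as an engineer would, in place of code of your own. Each camera call takes 0.05 s, during which the arm holds its last target.

TASK

Turn the parts carousel until the compartment marked with the long black bar stands in the window of the cover, and lock it there with the drop pawl, its nose fully down in that compartment's notch. The notches are only roughly in line with the compartments, so with the pawl resting on the rim ease the wheel along until the nose falls in: feel for the stop and never force the wheel against the pawl. Leave the other things on the bench where they are and finish with the hand clear.

Things in the scene. Friction and masses are not known exactly. Their poses are not given: they have to be found in the camera images.
- carousel: covered parts carousel, fixed on the bench: a wheel 294 mm across turns between a grey base and a still white cover (176 mm across, top 45 mm above the bench, its centre nut 63 mm). Origin on the bench under the wheel's axis, z up; the window of the cover lies towards -x, the bracket of the drop pawl stands outside the rim towards +y
- wheel: the turning wheel (origin on its axis, 16 mm above the bench, z up; its -x axis points to the middle of the marked compartment). Eight compartments, 45 degrees apart. Rim's top face 40 mm above the bench. Without the pawl it turns both ways without end; it needs 2 to 3 N at a peg and stays where it is left
- mark_peg (a point): half-way up the marked compartment's finger peg, 57 mm above the bench. Each of the eight compartments has such an upright round steel peg on the rim at its middle: 12 mm thick, 100 mm from the axis, top 74 mm above the bench
- mark (a point): foot of the long black bar (36 x 12 mm, 5 mm high) that marks the one compartment: at the compartment's middle, on the rim's top face, 119 mm from the axis. The other seven have a small black stud there, 8 mm across
- window (a point): fixed point, 119 mm from the axis at the height of the rim's top face, in line with the window's middle: the mark stands here when its compartment is in the window. The window is 41 degrees wide
- axis (a point): point on the wheel's axis, level with the rim's top face, 40 mm above the bench
- pawl: drop pawl: steel arm 16 mm wide, 14 mm thick, 74 mm long, 0.18 to 0.26 kg, origin on its hinge. The hinge is level, along the carousel's x; at rest in a notch the arm lies level towards the axis. Open, it stands up and leans 19 degrees outwards and stays there; pushed inwards past upright (at most 1 N at its tip) it sinks by its weight onto the rim within about 2 s
- pawl_nose (a point): foot of the pawl's square nose (10 x 10 mm), which points down from the arm 51 mm from the hinge. About 41 mm above the bench when it rides on the rim, 30 mm when it has dropped fully into a notch and holds the wheel. It is not built for more than 8 N from the rim (about 13 N at a peg)
- nose_home (a point): fixed point where pawl_nose is when fully down, 139 mm from the axis, 30 mm above the bench. A steel index ring with one notch per compartment (12 mm wide, 10 mm deep, open at the rim's edge) is clamped round the wheel. It is clamped afresh after cleaning, so a notch may stand up to 11 mm to either side of its compartment's middle; the pawl finds it
- pawl_tip (a point): free end of the pawl's arm, 74 mm from the hinge; about 125 mm above the bench and 24 mm further out than the hinge when the pawl is open
- pawl_hinge (a point): fixed point on the pawl's hinge, 190 mm from the axis, 55 mm above the bench; bracket cheeks 31 mm wide over all, up to 65 mm above the bench
- ceramic_a: white ceramic tube, 60 mm wide, 62 mm high, bystander; origin at the centre of its underside
- ceramic_b: white ceramic tube, 60 mm wide, 62 mm high, bystander; origin at the centre of its underside
- tube_a: half-built tube, ceramic and copper, on a steel flange 72 mm wide, 118 mm high, bystander; origin at the centre of its underside
- tube_b: half-built tube like tube_a, bystander; origin at the centre of its underside
- bellows: steel bellows, 40 mm wide, 48 mm high, bystander; origin at the centre of its underside
- steel_ring: flat steel ring, 52 mm wide, 8 mm high, bystander; origin at the centre of its underside
- tweezers: steel tweezers lying flat, 125 mm long, bystander; origin at the centre of its underside
- vial: small capped vial, 30 mm wide, 62 mm high, bystander; origin at the centre of its underside

How it is judged:
By the outcome, as a careful person would: the job done as asked, in the order asked, and still so for the second after the job is handed in, with the robot touching nothing.
It also fails if it takes over 72 s, if anything falls off the work surface, if the arm or the gripper's body presses on something with over 40 N, if the wrist force passes 120 N, or if a joint passes its speed limit or range.

## Working session

There is one attempt and no reset: what is moved stays moved. The work goes in short steps, Python scripts to look and compute and a tool call to move; the robot and the scene stay as the last step left them, time stands still between calls to the robot, and variables do not carry over. Pictures are saved under pics/ and viewed, and the job is handed in when it is done.

Besides the shell and the picture viewer there is one more tool, called after ">>>" as a command line: name --pt "numbers of a row" for each row, then --argument value for the rest. move_arm: Moves the arm, as the interface text tells. Its arguments: {"type":"object","properties":{"rows":{"type":"array"}},"required":["rows"]}

```bash
mkdir -p pics; ls
python3 - <<'E'
from workcell import ctrl,get_image,calibration
import cv2
for n in("top","side"):
    cv2.imwrite(f"pics/{n}0.png",get_image(n)); c=calibration(n); print(n,c)
print(ctrl.get_obs())
E
```

```text
pics
top {'fx': 364.92456801873664, 'fy': 364.92456801873664, 'cx': 319.2899884553952, 'cy': 195.4676095901353, 'D': array([-0.03465138,  0.        ,  0.        ,  0.        ,  0.        ]), 'view': array([[-2.80093392e-02, -9.99594154e-01, -5.19657735e-03,
         5.38970317e+01],
       [ 9.97169759e-01, -2.83035042e-02,  6.96518772e-02,
        -5.91602718e+02],
       [-6.97706906e-02, -3.23096673e-03,  9.97557824e-01,
        -1.15073591e+03],
       [ 0.00000000e+00,  0.00000000e+00,  0.00000000e+00,
         1.00000000e+00]])}
side {'fx': 517.1478517891131, 'fy': 517.1478517891131, 'cx': 321.841185432736, 'cy': 197.3308596320066, 'D': array([0.01441453, 0.        , 0.        , 0.        , 0.        ]), 'view': array([[ 7.24688057e-01, -6.89035833e-01, -7.53921652e-03,
        -3.93072266e+02],
       [ 3.70054656e-01,  3.79926047e-01,  8.47771048e-01,
        -2.70905955e+02],
       [-5.81280286e-01, -6.17159476e-01,  5.30308788e-01,
        -1.41261922e+03],
       [ 0.00000000e+00,  0.00000000e+00,  0.00000000e+00,
         1.00000000e+00]])}
{'t': 0.1, 'qpos': array([ 1.21398499e+00,  4.23750919e-01,  1.63057868e+00, -3.24277155e-06,
        1.08858180e+00, -1.90174170e-02]), 'qvel': array([-0.00200399, -0.00207242, -0.00062898, -0.00073532,  0.00077262,
        0.00146515]), 'joint_torque': array([ 8.63566243e-05, -5.45613670e+01, -2.74325252e+01,  6.46108598e-02,
        1.87602988e-02, -3.57441070e-05]), 'ee_pos': array([206.94868307, 589.23607331, 222.00156558]), 'orientation': array([ 0.26406033,  1.55473779, -0.2661042 ]), 'ft_force': array([-0.46470039, -0.4659202 ,  0.22096436]), 'moment': array([-0.0015169 ,  0.00824634, -0.05986234]), 'width': 87.88361947727927}
```

View pics/top0.png

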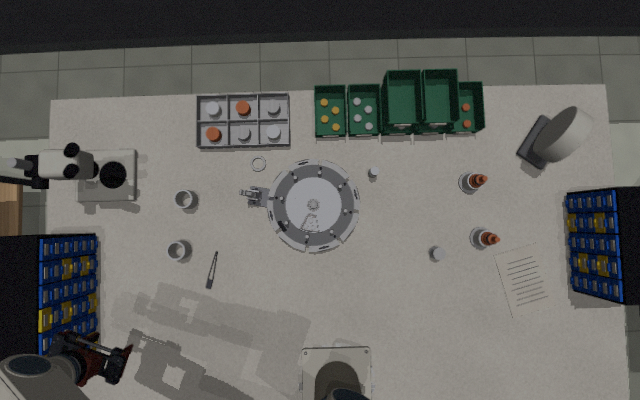

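View pics/side0.png

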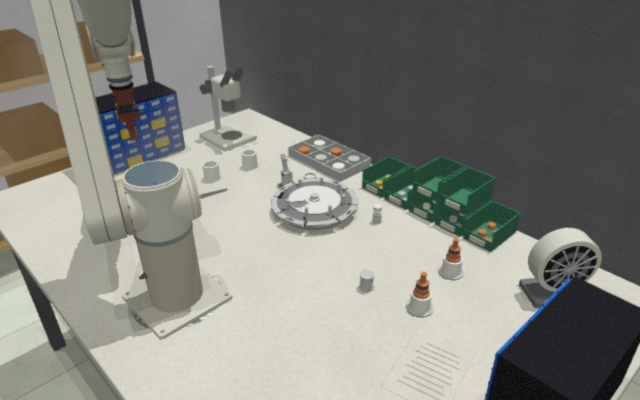

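The top view shows the carousel at about (313,205), with the open pawl on its left at (252,196). I'll zoom in on both views.

```bash
cat > h.py <<'E'
import numpy as np,cv2
from workcell import ctrl,get_image,calibration
def K(c): return np.array([[c['fx'],0,c['cx']],[0,c['fy'],c['cy']],[0,0,1]])
F=np.diag([1,-1,-1.])
def ray(n,uv):
    c=calibration(n);p=cv2.undistortPoints(np.array([[uv]],float),K(c),c['D'])[0,0]
    R=F@c['view'][:3,:3];t=F@c['view'][:3,3]
    return -R.T@t, R.T@np.array([p[0],p[1],1])
def onz(n,uv,z):
    o,d=ray(n,uv);return o+d*(z-o[2])/d[2]
def proj(n,P):
    c=calibration(n);R=F@c['view'][:3,:3];t=F@c['view'][:3,3]
    return cv2.projectPoints(np.array(P,float).reshape(-1,1,3),cv2.Rodrigues(R)[0],t,K(c),c['D'])[0][:,0]
def tri(a,b):
    o1,d1=ray("top",a);o2,d2=ray("side",b)
    s=np.linalg.lstsq(np.c_[d1,-d2],o2-o1,rcond=None)[0]
    p,q=o1+s[0]*d1,o2+s[1]*d2
    return (p+q)/2,np.linalg.norm(p-q)
def crop(im,x,y,w,h,s,f):
    cv2.imwrite(f,cv2.resize(im[y:y+h,x:x+w],None,fx=s,fy=s,interpolation=cv2.INTER_CUBIC))
E
python3 - <<'E'
from h import *
crop(cv2.imread('pics/top0.png'),230,150,140,105,5.7,'pics/topc0.png')
crop(cv2.imread('pics/side0.png'),260,140,110,95,6,'pics/sidec0.png')
E
```

```text
(no output)
```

View pics/topc0.png

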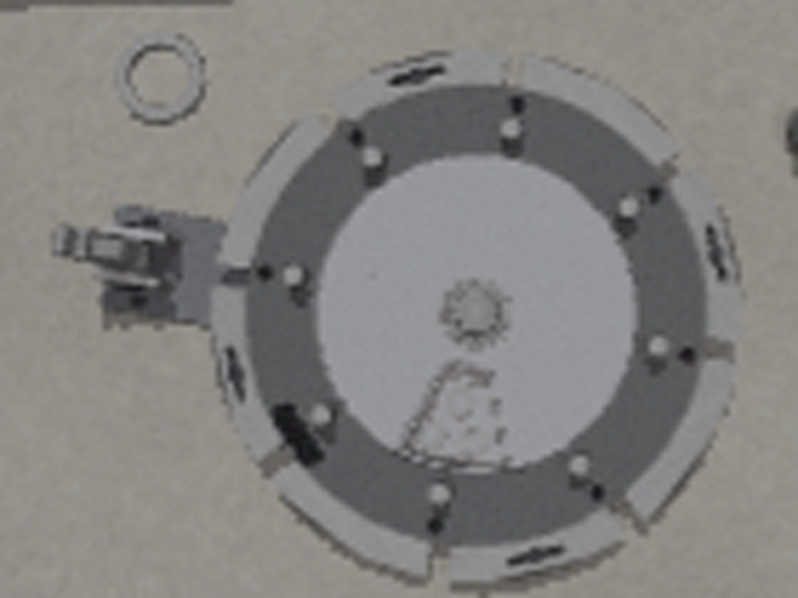

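View pics/sidec0.png

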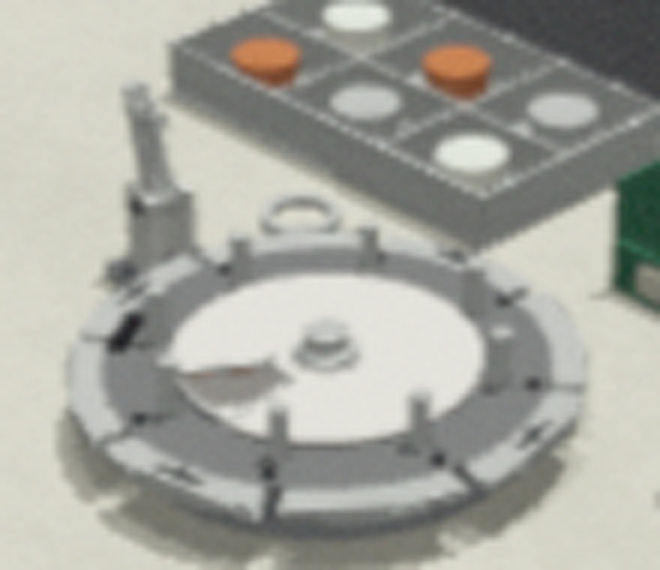

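Run:
```python
from h import *
S=5.7
def T(u,v,z): return onz("top",(230+(u+.5)/S-.5,150+(v+.5)/S-.5),z)
pegs=[(372,156),(511,128),(628,206),(658,346),(579,464),(439,492),(320,413),(293,274)]
P=np.array([T(u,v,74)[:2] for u,v in pegs])
A=np.c_[2*P,np.ones(8)];s=np.linalg.lstsq(A,(P**2).sum(1),rcond=None)[0]
c=s[:2];r=np.sqrt(s[2]+c@c);print("peg circle",c,r)
d=P-c;print(np.degrees(np.arctan2(d[:,1],d[:,0])),np.hypot(*d.T))
print("nut",T(475,312,63))
# mark
m=T(299,434,45)[:2];dm=m-c;print("mark",m,np.hypot(*dm),np.degrees(np.arctan2(dm[1],dm[0])))
# bracket
for u,v in[(115,215),(105,325),(225,222),(210,328)]:
    p=T(u,v,0);print("br",p)
for u,v in[(130,214),(118,300)]: print("cheek",T(u,v,65))
print("tip",T(65,242,125))
# circles rim outer
# side view tip
im=cv2.imread('pics/side0.png');crop(im,270,145,40,50,12,'pics/s_p.png')
im=cv2.imread('pics/top0.png');crop(im,232,175,50,40,14,'pics/t_p.png')
for nm,z,rr in(("nose",30,139),("hinge",55,190)):
  pass
```

```text
peg circle [564.06793457  57.23578976] 99.7293991224943
[  32.32989919  -12.77393231  -57.57743763 -102.9946235  -147.68494275
  167.33217421  122.24158409   77.43331932] [ 99.76658133  99.82317857  99.34995158 100.09500508  99.72817476
  99.50752848  99.83252147  99.73050856]
nut [563.07304219  57.49784269  63.        ]
mark [499.61695138 156.28045011] 118.16841362058352 123.05311917059628
br [627.63015137 264.4648873    0.        ]
br [564.47572959 271.15170729   0.        ]
br [621.7673048  201.12251297   0.        ]
br [561.07593301 210.85494481   0.        ]
cheek [621.57513612 243.64632373  65.        ]
cheek [574.92936279 250.88578578  65.        ]
tip [602.17984602 266.20533788 125.        ]
```

View pics/t_p.png

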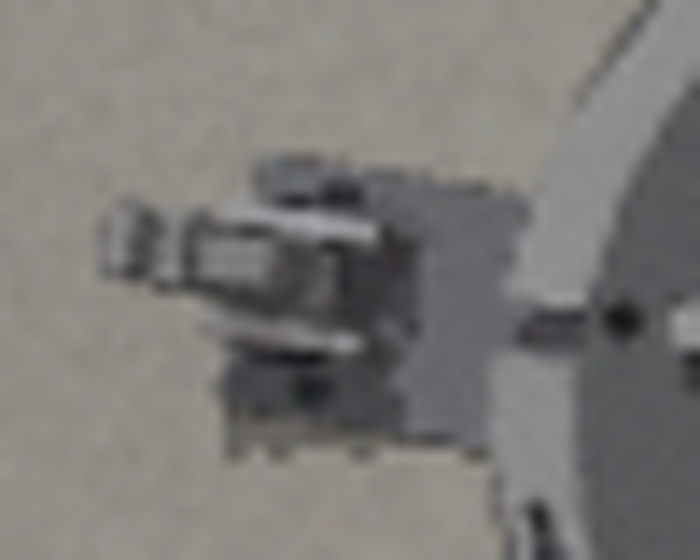

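View pics/s_p.png

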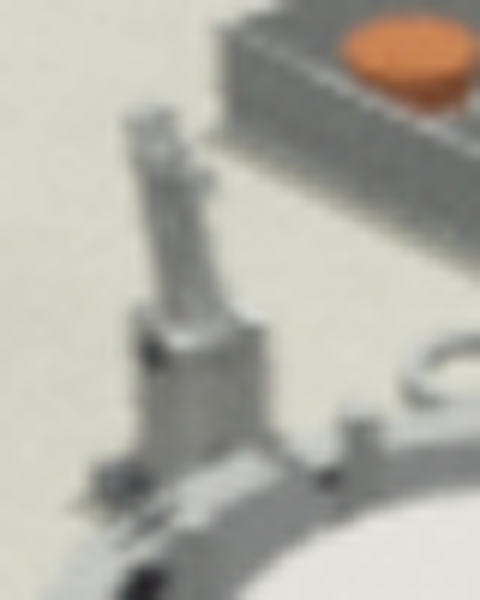

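Run:
```python
from h import *
def T(u,v,z,S=14,x=232,y=175): return onz("top",(x+(u+.5)/S-.5,y+(v+.5)/S-.5),z)
c=np.array([564.0,57.2])
def rep(n,p):
    d=p[:2]-c;print(n,p.round(1),np.hypot(*d).round(1),np.degrees(np.arctan2(d[1],d[0])).round(1))
rep("upper cheek",T(310,222,63));rep("lower cheek",T(290,335,63));rep("mid",T(300,278,63))
rep("tip",T(120,240,125))
print(tri((232+120/14-.46,175+240/14-.46),(270+150/12-.46,145+112/12-.46)))
# window corners in topc0 (offset230,150,S5.7)
for u,v in[(405,458),(505,462),(455,365),(490,375)]: rep("win",T(u,v,43,5.7,230,150))
```

```text
upper cheek [611.5 240.2  63. ] 189.0 75.4
lower cheek [586.5 245.   63. ] 189.1 83.2
mid [599.1 242.6  63. ] 188.7 79.3
tip [603.3 268.8 125. ] 215.2 79.5
(array([603.2938591 , 270.28694421, 120.02742716]), np.float64(1.2102979090749255))
win [484.9  98.5  43. ] 89.3 152.4
win [481.1  43.7  43. ] 84.0 -170.7
win [535.1  69.7  43. ] 31.5 156.6
win [529.1  50.6  43. ] 35.6 -169.3
```

Run:
```python
from h import *
S=5.7
def T(u,v,z): return onz("top",(230+(u+.5)/S-.5,150+(v+.5)/S-.5),z)
c=np.array([564.0,57.2])
pk=[32.3,-12.7,-57.7,-102.7,-147.7,167.3,122.3,77.3]
# polar unwrapped picture of ring at z=40: rows r 120..150, columns angle
im=cv2.imread('pics/top0.png')
ang=np.arange(-180,180,.5);rs=np.arange(95,155,1.)
P=np.array([[c[0]+r*np.cos(np.radians(a)),c[1]+r*np.sin(np.radians(a)),40] for r in rs for a in ang])
uv=proj("top",P).reshape(len(rs),len(ang),2).astype(np.float32)
pol=cv2.remap(im,uv[...,0],uv[...,1],cv2.INTER_CUBIC)
g=pol.mean(2)
m=g[(rs>=132)&(rs<=141)].mean(0)
for a in pk:
    w=np.array([((x-a+180)%360-180) for x in ang]);k=abs(w)<11
    ww=w[k];mm=m[k];o=np.argsort(ww);ww,mm=ww[o],mm[o]
    dd=np.clip(np.median(mm)-8-mm,0,None)
    print(a,"off deg",(dd@ww/dd.sum()).round(2),mm.min().round(),np.median(mm).round())
cv2.imwrite('pics/pol.png',np.vstack([cv2.resize(x,(800,200)) for x in(pol[:,:360],pol[:,360:])]))
R=cv2.Rodrigues(ctrl.get_obs()['orientation'])[0];print(R.round(3))
```

```text
32.3 off deg 4.46 132.0 142.0
-12.7 off deg 4.38 129.0 142.0
-57.7 off deg 3.0 107.0 140.0
-102.7 off deg 2.4 96.0 139.0
-147.7 off deg 2.8 93.0 140.0
167.3 off deg 2.01 101.0 143.0
122.3 off deg 2.45 97.0 141.0
77.3 off deg 2.79 67.0 141.0
[[-0.     0.331  0.943]
 [-0.001  0.943 -0.331]
 [-1.    -0.001 -0.   ]]
```

View pics/pol.png

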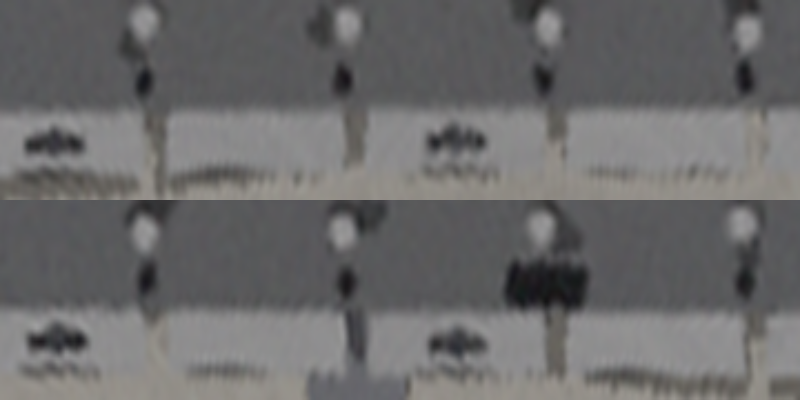

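The measurements agree with each other and with the given sizes:
- **Axis:** (564,57), with a peg circle of 99.7 mm against the given 100.
- **Window direction:** 169.4°.
- **Marked peg:** 122.3°.
- **Notches:** about 2.7° ahead of their compartments, so the wheel should lock with the marked peg near 166.7°.

I'll shut the fingers and go behind the marked peg.

>>> move_arm --pt "30 -39 0 -0.06 1" --pt "60 -78 0 -0.12 1" --pt "91 -117 0 -0.18 1" --pt "121 -156 0 -0.25 1" --pt "151 -195 0 -0.3 1" --pt "181 -234 0 -0.37 1" --pt "211 -273 0 -0.43 1" --pt "242 -312 0 -0.5 1" --pt "272 -351 -20 -0.55 1" --pt "302 -390 -40 -0.6 1" --pt "332 -429 -60 -0.67 1" --pt "332 -429 -80 -0.67 1"

```text
t: 1.6
ee_pos: [540.7, 157.6, 141.1]
orientation: [0.788, 1.423, -0.79]
ft_force: [0.1, 0.8, 0.4]
width: 0.3
```

Run:
```python
from h import *
crop(get_image("side"),240,90,150,140,5,'pics/s1.png');o=ctrl.get_obs();print(o['ee_pos'],cv2.Rodrigues(o['orientation'])[0].round(3),o['width'])
```

```text
[538.14505901 158.15893157 138.55895765] [[-0.005  0.847  0.531]
 [-0.002  0.531 -0.847]
 [-1.    -0.005 -0.001]] 0.4667761262235671
```

View pics/s1.png

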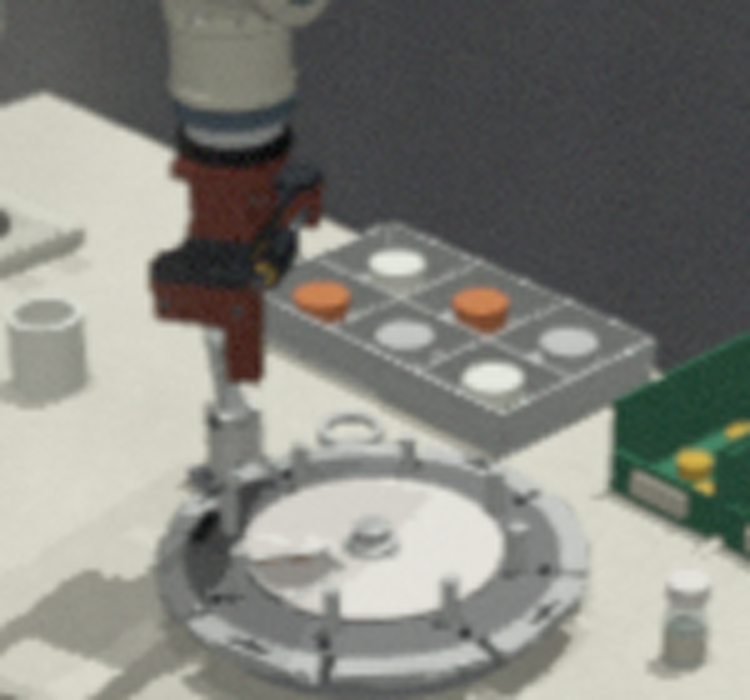

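The side view shows the shut fingers above the rim, with the pawl (crop 215,350) behind them and clear of the body. I'll lower them behind the peg.

>>> move_arm --pt "1 2 -20 0 1" --pt "1 2 -40 0 1" --pt "1 2 -60 0 1" --pt "1 2 -75 0 1" --pt "1 2 -80 0 1" --pt "1 2 -80 0 1"

```text
t: 2.4
ee_pos: [539.1, 160.3, 58.6]
orientation: [0.784, 1.427, -0.791]
ft_force: [-0.2, -0.6, -0.1]
width: 0.3
```

Run:
```python
from h import *
o=ctrl.get_obs();print(o['ee_pos'],o['ft_force'])
c=np.array([564,57.2]);e=o['ee_pos']
R=cv2.Rodrigues(o['orientation'])[0];y0=np.degrees(np.arctan2(R[1,1],R[0,1]));print(y0)
def wp(th,off):
    a=np.radians(th);return c+100*np.array([np.cos(a),np.sin(a)])-off*np.array([-np.sin(a),np.cos(a)])
for th,off in[(122.3,26)]+[(122.3+k*3.25,19.5) for k in range(0,12)]:
    d=wp(th,off)-e[:2];print(th,d.round(1),np.radians(th-90-y0).round(3))
```

```text
[539.09600842 160.2598994   58.5700257 ] [-0.21246334 -0.61992282 -0.06269869]
32.09465574901056
122.3 [-6.6 -4.6] 0.004
122.3 [-12.   -8.1] 0.004
125.55 [-17.4 -10.4] 0.06
128.8 [-22.6 -12.9] 0.117
132.05 [-27.6 -15.7] 0.174
135.3 [-32.5 -18.9] 0.23
138.55 [-37.1 -22.2] 0.287
141.8 [-41.6 -25.9] 0.344
145.05 [-45.9 -29.8] 0.401
148.3 [-49.9 -33.9] 0.457
151.55 [-53.7 -38.3] 0.514
154.8 [-57.3 -42.8] 0.571
158.05 [-60.6 -47.6] 0.628
```

>>> move_arm --pt "-4 -3 0 0 1" --pt "-8 -5.5 0 0 1" --pt "-12 -8 0 0 1" --pt "-14.7 -9.2 0 0.03 1" --pt "-17.4 -10.4 0 0.06 1" --pt "-20 -11.6 0 0.09 1" --pt "-22.6 -12.9 0 0.117 1" --pt "-25 -14.3 0 0.145 1" --pt "-27.6 -15.7 0 0.174 1" --pt "-30 -17.3 0 0.2 1" --pt "-32.5 -18.9 0 0.23 1" --pt "-32.5 -18.9 0 0.23 1"

```text
t: 3.9
ee_pos: [506.0, 141.0, 58.5]
orientation: [0.606, 1.487, -0.615]
ft_force: [-0.3, -0.0, 0.0]
width: 0.5
```

Run:
```python
from h import *
o=ctrl.get_obs();print(o['ee_pos'],o['ft_force'])
im=get_image("top");cv2.imwrite('pics/top1.png',im)
crop(im,230,150,140,105,5.7,'pics/topc1.png')
```

```text
[506.03604305 141.01136095  58.50528086] [-0.29902772 -0.01849712  0.03356774]
```

View pics/topc1.png

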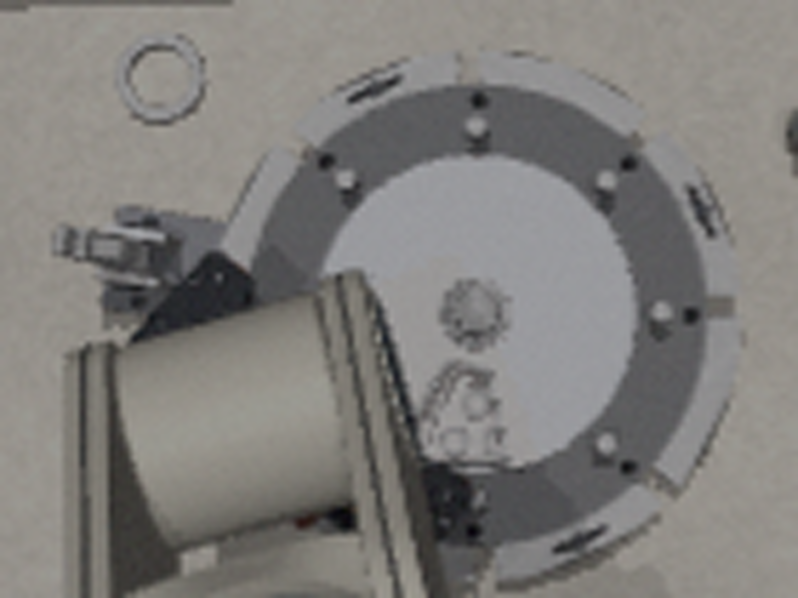

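```bash
cat >> h.py <<'E'
C=np.array([564.0,57.2])
def pegs(im,lo=-175,hi=60):
    ang=np.arange(lo,hi,.25);rs=np.arange(95,106,1.)
    a=np.radians(ang)
    P=np.stack([C[0]+rs[:,None]*np.cos(a),C[1]+rs[:,None]*np.sin(a),74+0*rs[:,None]*a],-1)
    uv=proj("top",P).reshape(len(rs),len(ang),2).astype(np.float32)
    m=cv2.remap(im,uv[...,0],uv[...,1],cv2.INTER_CUBIC).mean(2).mean(0)
    b=(m>130).astype(np.uint8).reshape(1,-1)
    n,l,st,_=cv2.connectedComponentsWithStats(b)
    out=[]
    for i in range(1,n):
        k=l[0]==i;w=m[k]-110
        if 3<k.sum()*.25<12: out.append(float((ang[k]*w).sum()/w.sum()))
    return np.round(out,2)
E
python3 - <<'E'
from h import *
for f in("top0","top1"):print(pegs(cv2.imread(f'pics/{f}.png')))
E
```

```text
[]
[-137.26]
```

```bash
sed -i 's/m>130/m>np.median(m)+18/; s/m\[k\]-110/m[k]-np.median(m)/' h.py
python3 - <<'E'
from h import *
for f in("top0","top1"):print(pegs(cv2.imread(f'pics/{f}.png')))
E
```

```text
[-147.81 -102.71  -57.62  -12.32   32.47]
[-137.17  -92.    -46.92   -1.58   43.18]
```

```bash
cat >> h.py <<'E'
def wp(th,off,r=100):
    a=np.radians(th);return C+r*np.array([np.cos(a),np.sin(a)])-off*np.array([-np.sin(a),np.cos(a)])
def plan(ths,off):
    o=ctrl.get_obs();e=o['ee_pos'];R=cv2.Rodrigues(o['orientation'])[0];y0=np.degrees(np.arctan2(R[1,1],R[0,1]))
    print(e.round(1),y0.round(1),o['ft_force'].round(2))
    for th in ths:
        d=wp(th,off)-e[:2];print(th,d.round(1),np.radians(th-90-y0).round(3))
E
python3 - <<'E'
from h import *
plan(133+np.arange(0,12.1,1)*25/11,15.5)
E
```

```text
[506.  141.1  58.5] 45.3 [ 0.91 -0.21  0.18]
133.0 [ 1.1 -0.1] -0.04
135.27272727272728 [-2.2 -2.5] -0.0
137.54545454545453 [-5.4 -4.9] 0.04
139.8181818181818 [-8.4 -7.5] 0.079
142.0909090909091 [-11.4 -10.2] 0.119
144.36363636363637 [-14.3 -13. ] 0.159
146.63636363636363 [-17.  -15.9] 0.198
148.9090909090909 [-19.7 -18.9] 0.238
151.1818181818182 [-22.2 -22.1] 0.278
153.45454545454544 [-24.6 -25.3] 0.317
155.72727272727272 [-26.8 -28.6] 0.357
158.0 [-29. -32.] 0.397
160.27272727272728 [-30.9 -35.5] 0.436
```

>>> move_arm --pt "-2.2 -2.5 0 0 1" --pt "-5.4 -4.9 0 0.04 1" --pt "-8.4 -7.5 0 0.079 1" --pt "-11.4 -10.2 0 0.119 1" --pt "-14.3 -13 0 0.159 1" --pt "-17 -15.9 0 0.198 1" --pt "-19.7 -18.9 0 0.238 1" --pt "-22.2 -22.1 0 0.278 1" --pt "-24.6 -25.3 0 0.317 1" --pt "-26.8 -28.6 0 0.357 1" --pt "-29 -32 0 0.397 1" --pt "-29 -32 0 0.397 1"

```text
t: 5.45
ee_pos: [476.3, 108.6, 58.3]
orientation: [0.296, 1.554, -0.307]
ft_force: [-0.0, 0.1, -0.4]
width: 0.6
```

Run:
```python
from h import *
o=ctrl.get_obs();print(o['ee_pos'],o['ft_force'])
im=get_image("top");cv2.imwrite('pics/top2.png',im);print(pegs(im))
crop(im,230,150,140,105,5.7,'pics/topc2.png')
```

```text
[476.26131911 108.58622365  58.27476069] [-0.04068926  0.10629731 -0.3610123 ]
[-111.64  -66.49  -21.38   23.78]
```

View pics/topc2.png

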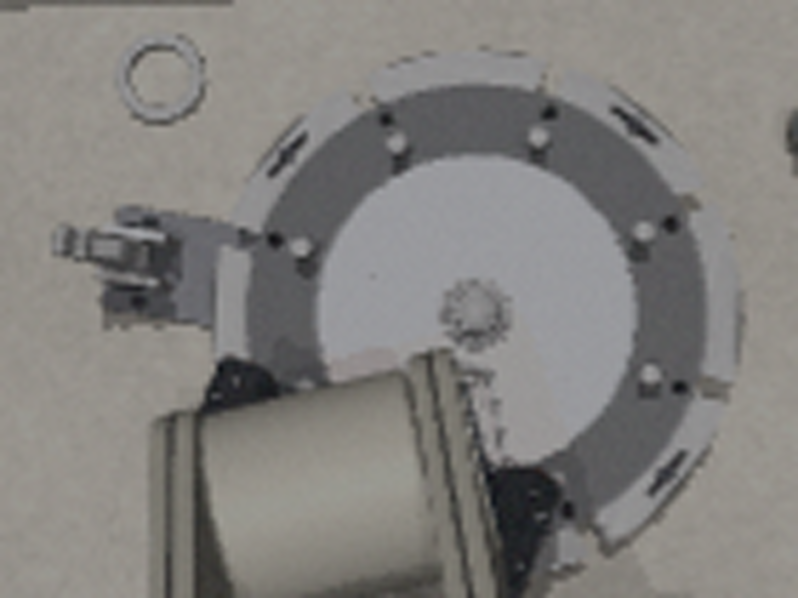

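The marked peg is at 158.6°, and the notch sits about 8° short of the pawl, so the nose will land on plain rim. Next I'll go outside the open pawl.

>>> move_arm --pt "2 5 10 0 1" --pt "2 5 50 0 1" --pt "2 5 100 0 1" --pt "2 5 140 0.03 1" --pt "25 40 155 0.06 1" --pt "50 78 155 0.09 1" --pt "75 116 155 0.12 1" --pt "100 154 155 0.15 1" --pt "120 184 155 0.18 1" --pt "136 209 155 0.2 1" --pt "136 209 130 0.2 1" --pt "136 209 130 0.2 1"

```text
t: 7.0
ee_pos: [610.9, 317.5, 186.7]
orientation: [0.137, 1.573, -0.152]
ft_force: [-1.1, -0.5, 0.5]
width: 0.3
```

Run:
```python
from h import *
o=ctrl.get_obs();print(o['ee_pos'],o['ft_force'])
im=get_image("top");cv2.imwrite('pics/top3.png',im);print(pegs(im,-170,40))
crop(im,170,130,200,140,4,'pics/topc3.png')
im=get_image("side");crop(im,220,70,150,140,4,'pics/s3.png')
```

```text
[610.93574293 317.53362761 186.66421751] [-1.09853314 -0.51353912  0.45203315]
[-156.84 -111.71  -66.43  -21.44   23.78]
```

View pics/s3.png

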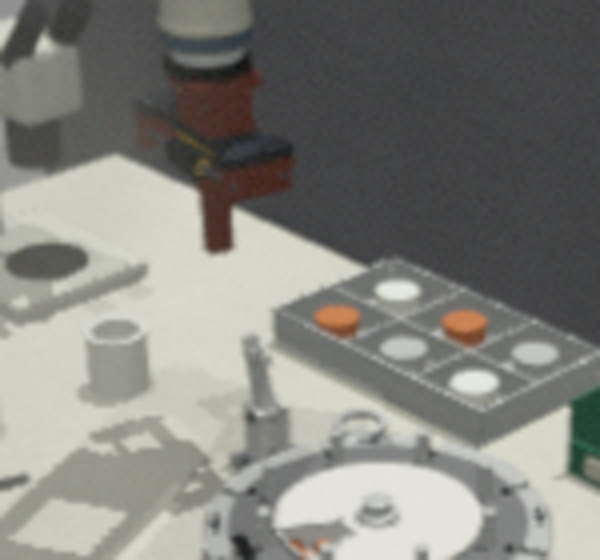

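View pics/topc3.png

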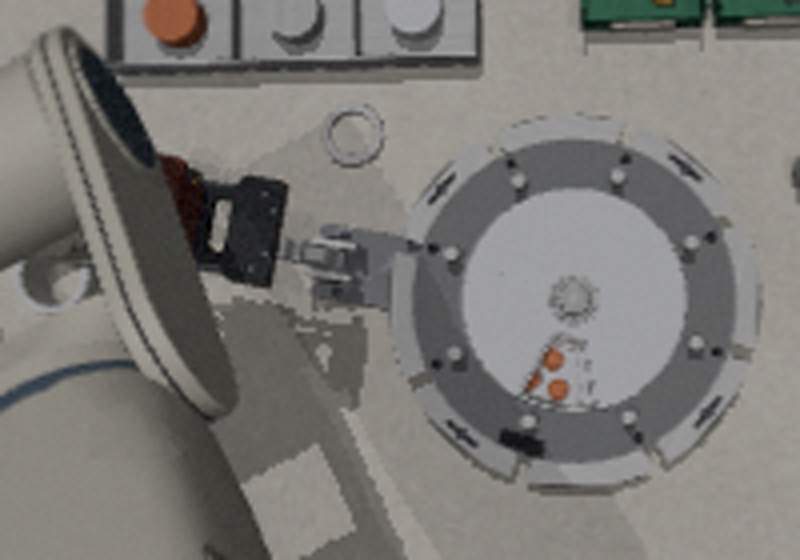

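>>> move_arm --pt "2 0 -25 0 1" --pt "2 0 -50 0 1" --pt "2 0 -75 0 1" --pt "2 0 -80 0 1" --pt "0 -10 -80 0 1" --pt "-2 -18 -80 0 1" --pt "-3 -24 -80 0 1" --pt "-4 -30 -80 0 1" --pt "-5 -36 -80 0 1" --pt "-6 -42 -80 0 1" --pt "-7 -48 -80 0 1" --pt "-7 -48 -80 0 1"

```text
t: 8.6
ee_pos: [605.0, 269.1, 108.7]
orientation: [0.139, 1.57, -0.152]
ft_force: [0.2, -0.2, -0.3]
width: 0.4
```

Run:
```python
from h import *
o=ctrl.get_obs();print(o['ee_pos'],o['ft_force'])
im=get_image("side");crop(im,240,90,120,110,5,'pics/s4.png')
```

```text
[605.03234863 269.08668199 108.68035431] [ 0.24551923 -0.21312874 -0.33409084]
```

View pics/s4.png

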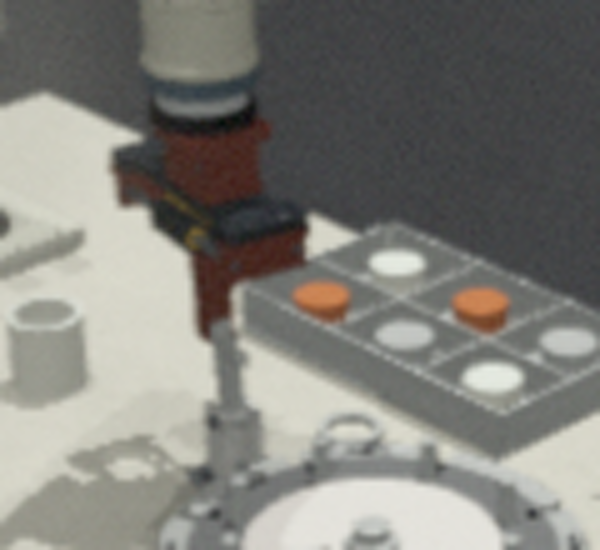

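The finger at (215,330) is in line with the pawl and just at it. I'll push on past upright and then back off.

>>> move_arm --pt "-1 -4 0 0 1" --pt "-1.5 -8 0 0 1" --pt "-2 -12 0 0 1" --pt "-3 -16 0 0 1" --pt "-4 -20 0 0 1" --pt "-4.5 -24 0 0 1" --pt "-5 -27 0 0 1" --pt "-5 -27 0 0 1" --pt "-5 -27 0 0 1"

```text
t: 9.78
ee_pos: [600.2, 242.4, 108.7]
orientation: [0.139, 1.57, -0.152]
ft_force: [0.4, 0.4, 0.2]
width: 0.9
```

Run:
```python
from h import *
o=ctrl.get_obs();print(o['ee_pos'],o['ft_force'])
im=get_image("side");crop(im,240,90,120,110,5,'pics/s5.png')
```

```text
[600.15317943 242.3900117  108.70637316] [0.38390917 0.38184059 0.238653  ]
```

View pics/s5.png

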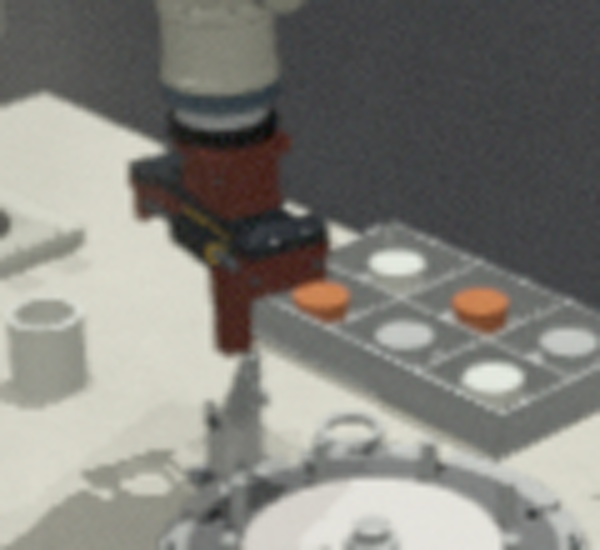

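The pawl is past upright and sinking. I'll lift, let it settle and go back behind the marked peg.

>>> move_arm --pt "0 8 30 0 1" --pt "0 8 70 0 1" --pt "0 5 95 0 1" --pt "-15 -15 95 -0.04 1" --pt "-40 -40 95 -0.08 1" --pt "-70 -70 95 -0.12 1" --pt "-100 -100 95 -0.16 1" --pt "-120 -125 95 -0.19 1" --pt "-120 -125 60 -0.19 1" --pt "-120 -125 40 -0.19 1" --pt "-120 -125 40 -0.19 1" --pt "-120 -125 40 -0.19 1"

```text
t: 11.32
ee_pos: [480.7, 117.7, 149.4]
orientation: [0.289, 1.555, -0.3]
ft_force: [-0.6, 0.3, 0.0]
width: 0.3
```

Run:
```python
from h import *
plan([158.6],25)
im=get_image("side");crop(im,250,130,120,105,5.7,'pics/s6.png')
im=get_image("top");print(pegs(im,-150,40));crop(im,230,150,140,105,5.7,'pics/topc6.png')
```

```text
[480.7 117.7 149.4] 68.5 [-0.64  0.33  0.02]
158.6 [-0.7 -0.7] 0.001
[-111.72  -66.49  -21.38   23.78]
```

View pics/s6.png

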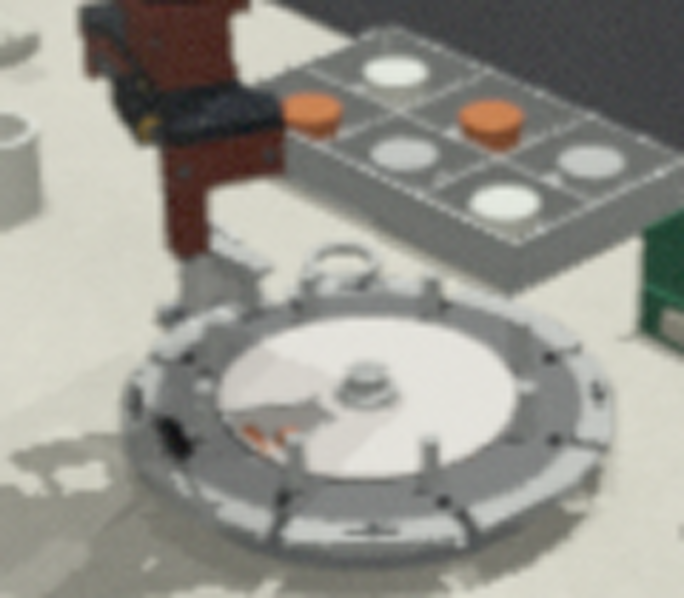

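View pics/topc6.png

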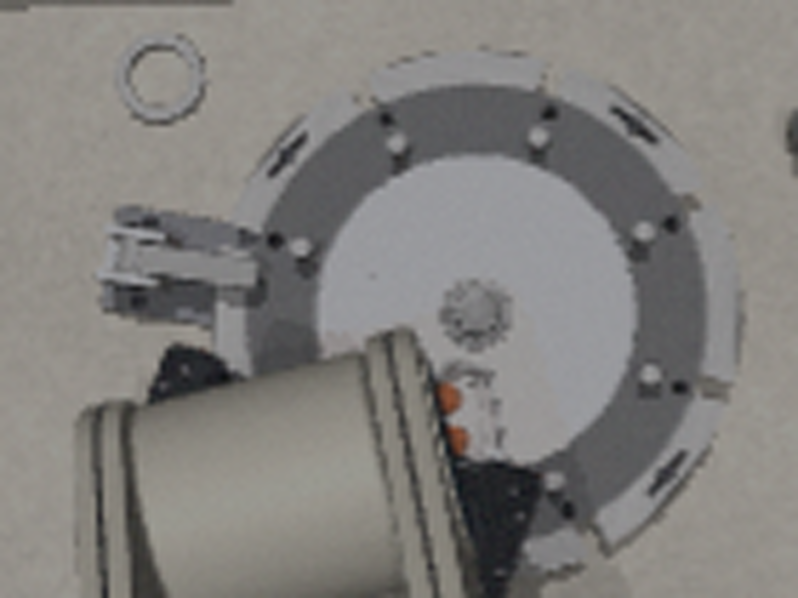

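The pawl arm now lies over the rim (top crop (105–258, 262)), with the notch still ahead of it. I'll descend behind the peg.

>>> move_arm --pt "0 0 -25 0 1" --pt "0 0 -50 0 1" --pt "0 0 -75 0 1" --pt "0 0 -91 0 1" --pt "0 0 -91 0 1" --pt "0 0 -91 0 1"

```text
t: 12.18
ee_pos: [481.5, 117.9, 59.4]
orientation: [0.289, 1.553, -0.299]
ft_force: [-0.9, 0.0, 0.4]
width: -0.0
```

Run:
```python
from h import *
plan([158.6],17)
plan(158.6+np.arange(0,12.1,.5),15.7)
im=get_image("side");crop(im,250,130,120,105,5.7,'pics/s7.png')
im=get_image("top");print(pegs(im,-150,40))
```

```text
[481.5 117.9  59.4] 68.5 [-0.87  0.03  0.44]
158.6 [-4.4 -8.4] 0.001
[481.5 117.9  59.4] 68.5 [-0.87  0.03  0.44]
158.6 [-4.9 -9.6] 0.001
159.1 [ -5.3 -10.4] 0.01
159.6 [ -5.8 -11.1] 0.019
160.1 [ -6.2 -11.9] 0.027
160.6 [ -6.6 -12.7] 0.036
161.1 [ -7.  -13.5] 0.045
161.6 [ -7.5 -14.2] 0.054
162.1 [ -7.9 -15. ] 0.062
162.6 [ -8.3 -15.8] 0.071
163.1 [ -8.6 -16.6] 0.08
163.6 [ -9.  -17.4] 0.089
164.1 [ -9.4 -18.2] 0.097
164.6 [ -9.8 -19. ] 0.106
165.1 [-10.1 -19.8] 0.115
165.6 [-10.5 -20.6] 0.123
166.1 [-10.8 -21.4] 0.132
166.6 [-11.2 -22.3] 0.141
167.1 [-11.5 -23.1] 0.15
167.6 [-11.8 -23.9] 0.158
168.1 [-12.1 -24.7] 0.167
168.6 [-12.4 -25.6] 0.176
169.1 [-12.7 -26.4] 0.185
169.6 [-13.  -27.2] 0.193
170.1 [-13.3 -28.1] 0.202
170.6 [-13.6 -28.9] 0.211
[-111.72  -66.42  -21.38   23.77]
```

View pics/s7.png

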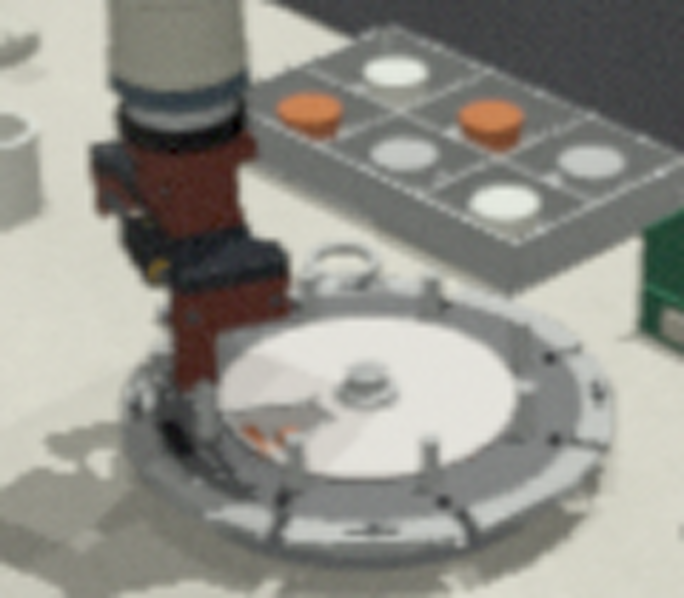

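>>> move_arm --pt "-2 -4 0 0 1" --pt "-4 -8 0 0 1" --pt "-5.3 -10.4 0 0.01 1" --pt "-6 -11.5 0 0.02 1" --pt "-6.6 -12.7 0 0.036 1" --pt "-7 -13.5 0 0.045 1" --pt "-7.5 -14.2 0 0.054 1" --pt "-7.9 -15 0 0.062 1" --pt "-8.3 -15.8 0 0.071 1" --pt "-8.6 -16.6 0 0.08 1" --pt "-9 -17.4 0 0.089 1" --pt "-9 -17.4 0 0.089 1"

```text
t: 13.78
ee_pos: [472.7, 100.4, 59.5]
orientation: [0.219, 1.56, -0.229]
ft_force: [1.6, 2.4, 3.2]
width: 0.2
```

Run:
```python
from h import *
im=get_image("top");p=pegs(im,-150,40);print(p);th=np.mean(p+[270.3,225.1,180,134.8] if len(p)==4 else p)
plan(163+np.arange(0,7,.25),15.7)
im=get_image("top");crop(im,230,150,140,105,5.7,'pics/topc8.png')
```

```text
[-106.76  -61.65  -16.42   28.66]
[472.7 100.4  59.5] 73.6 [1.01 2.82 2.11]
163.0 [0.3 1.1] -0.011
163.25 [0.1 0.7] -0.007
163.5 [-0.1  0.3] -0.002
163.75 [-0.3 -0.1] 0.002
164.0 [-0.5 -0.5] 0.007
164.25 [-0.6 -0.9] 0.011
164.5 [-0.8 -1.3] 0.015
164.75 [-1.  -1.7] 0.02
165.0 [-1.2 -2.1] 0.024
165.25 [-1.4 -2.5] 0.028
165.5 [-1.5 -2.9] 0.033
165.75 [-1.7 -3.3] 0.037
166.0 [-1.9 -3.7] 0.041
166.25 [-2.1 -4.1] 0.046
166.5 [-2.2 -4.6] 0.05
166.75 [-2.4 -5. ] 0.055
167.0 [-2.6 -5.4] 0.059
167.25 [-2.7 -5.8] 0.063
167.5 [-2.9 -6.2] 0.068
167.75 [-3.1 -6.6] 0.072
168.0 [-3.2 -7. ] 0.076
168.25 [-3.4 -7.4] 0.081
168.5 [-3.5 -7.8] 0.085
168.75 [-3.7 -8.3] 0.089
169.0 [-3.8 -8.7] 0.094
169.25 [-4.  -9.1] 0.098
169.5 [-4.1 -9.5] 0.103
169.75 [-4.3 -9.9] 0.107
```

View pics/topc8.png

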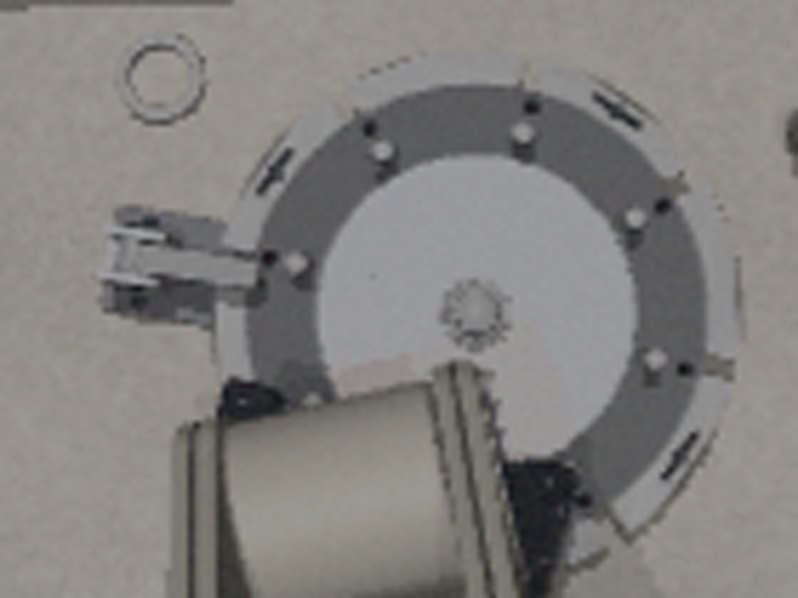

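The wheel is at 163.4° and the push force is about 3 N. From here I'll ease along slowly and check the force after each short move.

>>> move_arm --pt "-0.5 -0.5 0 0.007 1" --pt "-0.6 -0.9 0 0.011 1" --pt "-0.8 -1.3 0 0.015 1" --pt "-1.0 -1.7 0 0.02 1" --pt "-1.2 -2.1 0 0.024 1" --pt "-1.4 -2.5 0 0.028 1" --pt "-1.4 -2.5 0 0.028 1"

```text
t: 14.75
ee_pos: [471.3, 97.8, 59.5]
orientation: [0.197, 1.562, -0.207]
ft_force: [3.3, 3.0, 1.5]
width: 0.7
```

>>> move_arm --pt "-0.15 -0.4 0 0.004 1" --pt "-0.3 -0.8 0 0.008 1" --pt "-0.3 -0.8 0 0.008 1"

```text
t: 15.12
ee_pos: [471.0, 97.0, 59.5]
orientation: [0.191, 1.563, -0.201]
ft_force: [2.3, 2.1, 2.1]
width: 0.5
```

Run:
```python
from h import *
im=get_image("top");print(pegs(im,-150,40))
o=ctrl.get_obs();print(o['ee_pos'],o['ft_force'])
```

```text
[-104.47  -59.8   -13.99   30.74]
[470.98377913  96.94122813  59.49237282] [2.69313242 2.59617554 0.8346955 ]
```

>>> move_arm --pt "-0.15 -0.4 0 0.004 1" --pt "-0.3 -0.8 0 0.008 1" --pt "-0.3 -0.8 0 0.008 1"

```text
t: 15.55
ee_pos: [470.0, 95.9, 59.3]
orientation: [0.184, 1.565, -0.195]
ft_force: [2.0, 1.5, 1.1]
width: 0.7
```

>>> move_arm --pt "-0.15 -0.4 0 0.004 1" --pt "-0.15 -0.4 0 0.004 1" --pt "-0.15 -0.4 0 0.004 1"

```text
t: 15.92
ee_pos: [469.5, 95.4, 59.2]
orientation: [0.181, 1.566, -0.192]
ft_force: [1.2, 1.3, 0.6]
width: 0.4
```

Run:
```python
from h import *
im=get_image("top");print(pegs(im,-150,40))
o=ctrl.get_obs();print(o['ee_pos'],o['ft_force'])
```

```text
[-103.56  -58.23  -13.06   32.05]
[469.53007109  95.40650517  59.19808268] [0.92167356 0.86214864 0.38493387]
```

>>> move_arm --pt "-0.15 -0.4 0 0.004 1" --pt "-0.15 -0.4 0 0.004 1" --pt "-0.15 -0.4 0 0.004 1"

```text
t: 16.35
ee_pos: [469.4, 95.0, 59.2]
orientation: [0.178, 1.566, -0.189]
ft_force: [1.1, 1.2, 0.8]
width: 0.4
```

Run:
```python
from h import *
im=get_image("top");print(pegs(im,-150,40))
o=ctrl.get_obs();print(o['ee_pos'],o['ft_force'])
crop(im,230,150,140,105,5.7,'pics/topc9.png')
crop(get_image("side"),250,130,120,105,5.7,'pics/s9.png')
```

```text
[-103.31  -58.11  -12.9    32.2 ]
[469.393348    95.02140979  59.19928001] [1.57719564 1.58506069 0.59575135]
```

View pics/topc9.png

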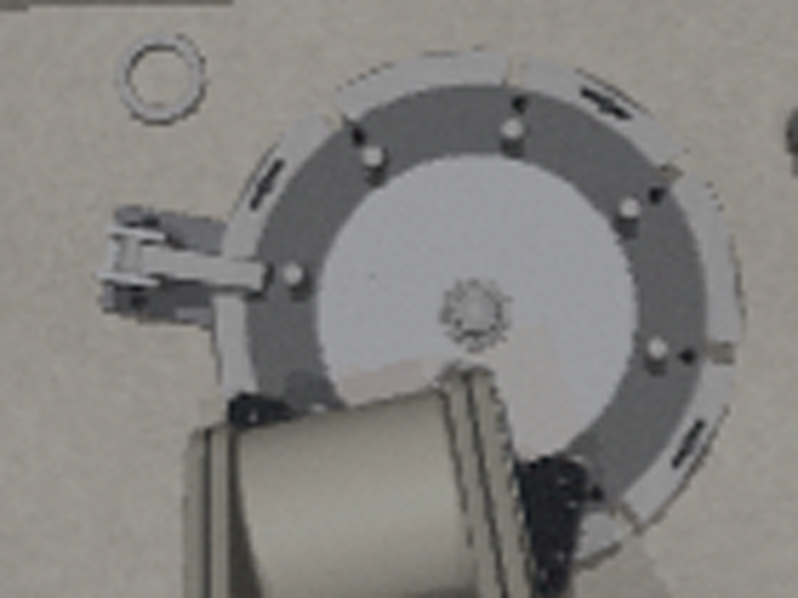

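View pics/s9.png

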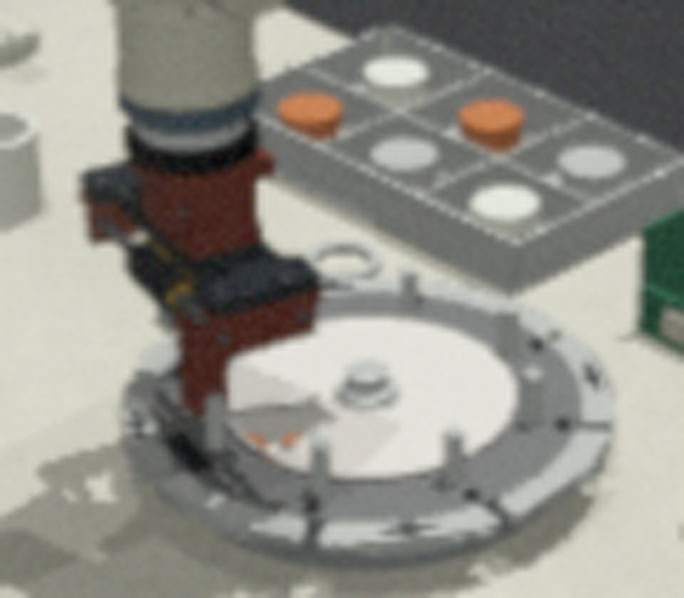

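In the top view the pawl's free end moved from crop x≈259 to 267, which fits the nose having dropped. I'll feel for the stop with small nudges.

>>> move_arm --pt "-0.15 -0.4 0 0.004 1" --pt "-0.15 -0.4 0 0.004 1"

```text
t: 16.7
ee_pos: [469.2, 94.6, 59.2]
orientation: [0.175, 1.566, -0.186]
ft_force: [1.2, 2.9, 1.7]
width: 0.7
```

Run:
```python
from h import *
im=get_image("top");print(pegs(im,-150,40))
o=ctrl.get_obs();print(o['ee_pos'],o['ft_force'])
```

```text
[-102.94  -57.84  -12.55   32.36]
[469.23757582  94.61222713  59.20282404] [1.34795992 1.14843468 0.79093347]
```

>>> move_arm --pt "-0.15 -0.4 0 0.004 1" --pt "-0.15 -0.4 0 0.004 1"

```text
t: 17.0
ee_pos: [469.2, 94.5, 59.2]
orientation: [0.172, 1.566, -0.183]
ft_force: [1.6, 4.7, 0.6]
width: 0.5
```

Run:
```python
from h import *
im=get_image("top");print(pegs(im,-150,40))
o=ctrl.get_obs();print(o['ee_pos'],o['ft_force'])
crop(im,235,180,60,40,12,'pics/topc10.png')
```

```text
[-102.85  -57.75  -12.54   32.36]
[469.18338171  94.48347709  59.20935941] [0.84023366 4.94311795 0.85552471]
```

View pics/topc10.png

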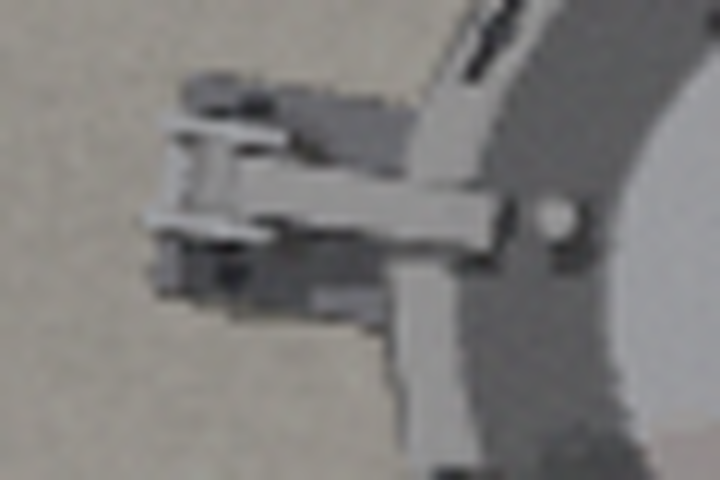

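The last nudge didn't move the wheel and the force rose to 5 N, so it is against the stop. I'll back off gently, lift and move clear.

>>> move_arm --pt "1 3 0 0 1" --pt "2 7 0 0 1" --pt "2 9 20 0 1" --pt "2 9 60 0 1" --pt "2 9 110 0 1" --pt "2 9 150 0 1" --pt "-10 20 160 0 1" --pt "-40 60 165 0 1" --pt "-80 110 165 0 1" --pt "-110 160 165 0 1" --pt "-135 210 165 0 1" --pt "-135 210 165 0 1"

```text
t: 18.55
ee_pos: [331.2, 306.6, 223.0]
orientation: [0.166, 1.568, -0.179]
ft_force: [-0.1, -0.3, 0.2]
width: 0.4
```

Run:
```python
from h import *
o=ctrl.get_obs();print(o['ee_pos'],o['ft_force'])
im=get_image("top");cv2.imwrite('pics/top11.png',im);print(pegs(im,-179,179))
crop(im,230,150,140,105,5.7,'pics/topc11.png')
s=get_image("side");cv2.imwrite('pics/side11.png',s);crop(s,260,160,60,50,12,'pics/s11.png')
```

```text
[331.19343198 306.61288827 222.99699133] [-0.08422936 -0.3489508   0.17872966]
[-148.12 -102.93  -57.77  -12.55   32.26   77.4   121.96  166.96]
```

View pics/s11.png

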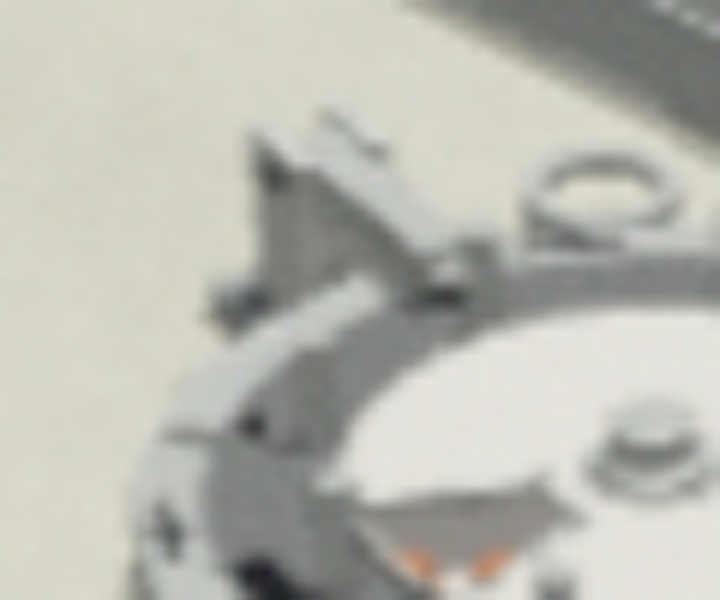

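View pics/topc11.png

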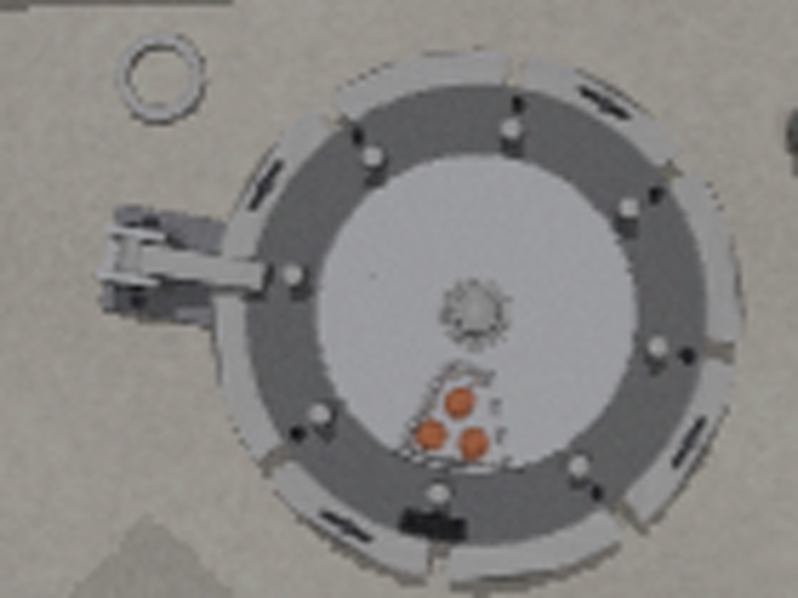

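View pics/side11.png

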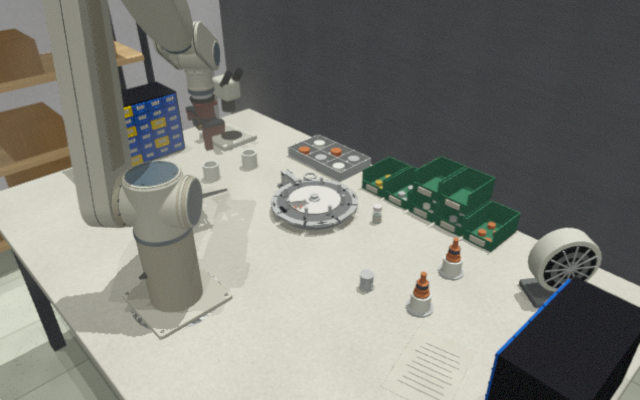

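Run:
```python
from h import *
a=np.radians(79.4);u=np.array([np.cos(a),np.sin(a)]);v=np.array([-u[1],u[0]])
for nm,r,z in(("down",116,62),("riding",119.2,77.7)):
    P=[[*(C+r*u+s*v),z] for s in(-8,8)]
    t=proj("top",P);s=proj("side",P)
    print(nm,"topcrop",((t-[230,150]+.5)*5.7).round(),"s11",((s-[260,160]+.5)*12).round())
```

```text
down topcrop [[268. 263.]
 [263. 292.]] s11 [[475. 231.]
 [428. 246.]]
riding topcrop [[258. 260.]
 [253. 290.]] s11 [[467. 180.]
 [420. 195.]]
```

Both views put the free end of the arm where the "fully down" prediction does: about (430–470, 245) in the side crop and 267 in the top crop. Riding on the rim would have put it at about (420–467, 188) and 258. I'm handing in.

```bash
python3 -c "
from workcell import ctrl
print(ctrl.close_job())"
```

```text
the job is handed in; nothing more can be done
None
```

The compartment marked with the long bar now stands in the window, and the drop pawl has locked the wheel with its nose down in the notch. I handed the job in at about 18.7 s.

- **What I did:** I pushed the wheel round by the marked peg to about 8° short of the notch. Then I tipped the pawl over onto the rim and eased the wheel on in steps of about 0.4 mm. At the last nudge the wheel stopped and the push rose to about 5 N, under the 13 N limit, so I backed off and lifted clear.
- **Wheel position:** The marked peg stands at 167.0°, and the middle of the window is at 169.4°. The 2.4° difference matches the notch offset of about 2.7° I measured beforehand.
- **Pawl position:** In both camera views the end of the pawl arm lies where it should when fully down, about 50 enlarged-picture pixels from the riding position in the side view.
- **Hand and bench:** The hand is clear, reading under 0.5 N. In the last pictures the other things on the bench look unmoved, though I did not measure them.
- **What didn't match at first:** My first reading of the notch offsets from the image was noisy, 2.0° to 4.5° across the eight notches. I also first assumed the shut fingers were about 4 mm thicker than they turned out to be, and corrected this from the wheel angle I measured.

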